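# Hang the clamp leaf on a boot-plate screwing jig and pin its hinge

## Robot

A 7-joint arm with a two-finger parallel gripper is mounted at the origin on the work surface. World frame = base frame: x ahead of the robot, y to its left, z up, the work surface at z = 0. Lengths are in m, angles in rad, forces in N, time in s.
With the tool pointing down it reaches from about 0.425 to 0.925 m from the base axis. Payload 6.8 kg.
Tool frame: the origin (TCP) lies midway between the tips of the shut fingers; the grasp point (between the pads) lies 19 mm behind it; z points along the fingers, y is the line along which they close (so a half turn about z gives the same grasp; the last joint's range is limited). The gripper opens to 85 mm and grips with 20 to 120 N. Pads are 22 mm wide; open, the fingers measure 114 mm over their backs; the gripper's body (76 mm by 85 mm) begins 54 mm behind the grasp point. The pads swing forward as they close: fully open they stand 13 mm farther back than shut.
Start: joints at [-0.108, 0.477, 0.022, 1.555, -0.011, 1.109, -0.083], TCP at [0.675, 0, 0.231] pointing down, gripper open.
Joint ranges: [-2.96, 2.96], [-0.34, 2.1], [-1.41, 1.46], [0.24, 2.44], [-1.37, 4.51], [0.17, 1.92], [-2.96, 2.96]. Speed limits (rad/s): [2.39, 2.39, 3.14, 3.14, 3.14, 3.14, 3.14].

## Interface

Orientations are given as a rotation vector (axis times angle).
In Python, from bench import r gives the robot as it stands. The module is installed in compiled form; this text tells all that it offers.
- The arm moves only by the tool apply_moves, never from a script. Its argument "rows" is a list of rows, each a list of 6 numbers: the shift along the tool's x, y, z scaled (see below), then the turn, a rotation vector about the tool's x, y, z scaled (see below). A call has 1 to 5 rows; each row is the pose to reach, as a shift and turn from the pose commanded when the call began, along the tool's axes at that moment; what a row does not reach only later rows make up. The controller multiplies each number of a shift by 0.25 m and each number of a turn by 90 degrees. A row lasts 1/8 s, in which the tool goes at most 62.5 mm and 10.7 degrees, less where a joint would pass 70% of its speed; a pose out of reach is approached as far as the arm can. A call with a number of a shift or a turn outside -1 to 1 is refused whole. A call with a gripper value outside its range is refused whole. "claw" is the opening, from 0 (shut) to 1 (fully open), set as the call begins (left out, the last holds). The fingers move at their own pace and stop on an object; "newtons" is the grip in N (left out, the last holds). Time passes only in rows, so rows that repeat a pose let the fingers close. It gives the time, the measured TCP pose, the force, the opening and the grip force at its end, in the units of the state.
- r.get_obs(): the state, without advancing time (a new reading comes with each control period).
- r.grab_frame(name): name is "scene" or "side" or "wrist"; returns a dict with "pixels" (420x560x3 uint8, red, green, blue), "intrinsics" (3x3 intrinsics, pixels), "eye" and "attitude" of the camera in the world. Camera axes: x right, y up, looking along -z (the intrinsics and any distortion apply to the point x, -y, -z); pixel columns grow to the right and rows downward; lengths in m; the calibration is good to about 2 mm. The wrist camera is an equidistant fisheye: a pixel r from the principal point sees the ray r / f radians off the axis. A picture is of the moment at which its call begins. There is no depth.
- r.hand_in(): hands the job in; it is judged then, once.
Trained networks look in a picture, given as the dict that the camera call returned (one of the last four; its "shot" number tells which), for a name from the list of things; names that differ only in an ending like _2 or _b are one class to them, and where a whole thing is asked for, a point or a joint stands for the part that bears it (a point fixed in the world has none). Each returns a list of dicts, best first, with "conf" (0 to 1); they miss things now and then, are a little off and sometimes report something else, mostly with a low value. They report only what shows in the picture. A call takes as long as a camera call. They do not tell look-alikes from the thing itself.
- r.search_frame(picture, thing): "rect" ([left, top, width, height] in pixels, round what is visible of it).
- r.outline_of(picture, thing): "pixels" (420x560 bool, what is visible of it) and "rect" ([left, top, width, height] in pixels, round what is visible of it).
- r.landmark_of(picture, thing): "point" ([column, row] in pixels: a listed point, or the origin of a listed thing).
The state is a dict: "clock": time; "joints": joint angles; "qvel": joint speeds; "tau": joint torques, N m; "tcp_pos": TCP position; "orientation": TCP orientation; "contact_force": force on the tool from outside, world axes, zero at the start; "moment": the same for the moment, N m; "grip_width": finger opening in m; "gripper_force": force on a finger pad.
Only numpy, scipy, OpenCV 4.12 (cv2) and the standard library are available. Lean on these libraries where they do the work, as an engineer would, in place of code of your own. Each camera call takes 0.05 s, during which the arm holds its last target. There are 200 camera calls.

## Task

Fit the clamp leaf to the sloping screwing jig: lay the loose leaf on the rests of the bed with its two knuckles between the three fixed ones, let go of it, then take the longest of the three hinge pins from the rack and slide it down through all five knuckles from the upper end until its grip sits against the top knuckle, and let go. Leave the two shorter pins, the screw tub and the hand screwdriver where they are.

Things in the scene. Friction and masses are not known exactly. Their poses are not given: they have to be found in the camera images.
- bed: Sloping aluminium bed of the jig, fixed, 130 x 170 x 10 mm. The jig's place and yaw vary. Origin: on its top face, 75 mm from the hinge-side edge, middle of the slope. x points up the slope, 30 degrees above level, along the hinge; y runs level across the bed towards the hinge; z is square to the bed, outward. A latch 27 mm high stands past the leaf's free edge at y = -85, x from -17 to 17.
- knuckle_mid (a point): On the hinge axis, in the middle of the middle one of three fixed steel knuckles (bed x 0, y +55, z +24 mm); axes as the bed's. The knuckles are 24 x 24 mm, 16 mm long, bored 13.5 mm, at bed x = -47, 0 and +47, their tops 12 mm above the axis; the two gaps between them are 31 mm.
- bore_top (a point): Middle of the mouth of the uppermost knuckle's bore, where the pin goes in (bed x +55, y +55, z +24 mm); axes as the bed's. The pin travels towards the bed's -x. The five knuckles together are 110 mm long.
- leaf_place (a point): On the bed: where the underside of the leaf, below its handle, lies when the leaf is in place (bed x 0, y -7, z +12 mm); axes as the bed's, and the leaf's axes must then match them. The leaf lies on two rests 12 mm high at bed x = -43 and +43, y from -68 to +32; a white moulded boot plate lies lower between them.
- leaf_grip (a point): Middle of the leaf's black bar handle, 36.5 mm above the leaf's underside; axes as the leaf's: x along handle and hinge, y towards its knuckles, z up. Leaf: loose aluminium frame 100 x 105 x 8 mm, about 0.32 kg, flat on the bench at either side of the jig. Bar 70 (x) x 12 x 13 mm, its underside 22 mm above the frame, on posts 10 x 12 mm at x = -23.5 and +23.5.
- leaf_bore (a point): On the leaf's hinge axis, midway between its two knuckles: 62 mm from the handle along the leaf's y, 12 mm above its underside; axes as the leaf's. Its knuckles are 24 x 24 mm, 26 mm long, centred 23.5 mm either side along x, bored 13.5 mm, undersides flush with the frame's, with 2.5 mm play each side between the fixed ones.
- pin_grip (a point): Middle of the cylindrical grip of the longest pin, on its axis. Steel pin, about 0.14 kg: grip 20 mm diameter, 30 mm long, then a shank 12 mm diameter, 122 mm long, its last 14 mm tapering to 5 mm. x runs along the pin from tip to grip; its roll is of no account. It starts level in any of the rack's three notches, axis 42 mm above the bench, the grip 8 mm clear of the rack's board.
- pin_shoulder (a point): Face of that grip where the shank begins, on the axis, 15 mm from the grip's middle; axes as the pin's.
- pin_tip (a point): Tip of that pin, on the axis, 137 mm from the grip's middle; axes as the pin's.
- rack: Plywood pin rack, fixed, 100 x 180 mm, 50 mm high, with two notched boards; origin in the middle of its underside. The pins lie along its x with their grips at +x, at y = -60, 0 and +60 mm. It stands at either side of the jig, opposite the leaf.
- spare_mid: Shorter pin of the same make, shank 92 mm, loose; origin in the middle of its grip, x from tip to grip. To be left in the rack.
- spare_short: Shortest pin, shank 76 mm, loose; origin in the middle of its grip, x from tip to grip. To be left in the rack.
- tub: Round grey tub of screws, 88 mm across, 55 mm high, loose; origin in the middle of its underside. To be left where it is.
- driver: Hand screwdriver with a black handle, loose, about 190 mm long, lying across the bench beyond the jig. To be left where it is.
- air_driver: Air screwdriver standing in a fixed holster with an 85 mm square foot, 212 mm high; origin in the middle of its foot's underside. An obstacle.
Things that resemble listed ones, but are neither listed nor needed, are in the scene too. What is shaped like the part that bears pin_grip but purple or yellow is not meant.

How it is judged:
By the outcome, as a careful person would: the job done as asked, in the order asked, and still so for the second after the job is handed in, with the robot touching nothing.
It also fails if it takes over 72 s, if anything falls off the work surface, if the arm or the gripper's body presses on something with over 40 N, if the wrist force passes 120 N, or if a joint passes its speed limit or range.

## Working session

There is one attempt and no reset: what is moved stays moved. The work goes in short steps, Python scripts to look and compute and a tool call to move; the robot and the scene stay as the last step left them, time stands still between calls to the robot, and variables do not carry over. Pictures are saved under pics/ and viewed, at most 10 in all, crops included, and the job is handed in when it is done.

Besides the shell and the picture viewer there is one more tool, called as name([rows], argument=value, ...), one row to a line, values as JSON. apply_moves: Moves the arm, as the interface text tells. Its arguments: {"type":"object","properties":{"rows":{"type":"array","items":{"type":"array","items":{"type":"number"}}},"claw":{"type":"number"},"newtons":{"type":"number"}},"required":["rows"]}

```bash
mkdir -p pics; ls
cat > h.py <<'E'
import numpy as np, cv2
from scipy.spatial.transform import Rotation as R
from bench import r
def att(f):
    a=np.array(f["attitude"],float)
    return a if a.shape==(3,3) else R.from_rotvec(a).as_matrix()
def ray(f,p,fish=False):
    K=np.array(f["intrinsics"]); u=(p[0]-K[0,2])/K[0,0]; v=(p[1]-K[1,2])/K[1,1]
    if fish:
        t=np.hypot(u,v); s=np.sin(t)/max(t,1e-9); d=np.array([u*s,-v*s,-np.cos(t)])
    else: d=np.array([u,-v,-1.]); d/=np.linalg.norm(d)
    return np.array(f["eye"]), att(f)@d
def onz(f,p,z,fish=False):
    e,d=ray(f,p,fish); return e+d*(z-e[2])/d[2]
def tri(rays):
    A=np.zeros((3,3));b=np.zeros(3)
    for e,d in rays:
        P=np.eye(3)-np.outer(d,d);A+=P;b+=P@e
    x=np.linalg.solve(A,b); return x,[float(np.linalg.norm((np.eye(3)-np.outer(d,d))@(x-e))) for e,d in rays]
def proj(f,X,fish=False):
    K=np.array(f["intrinsics"]); c=att(f).T@(np.asarray(X)-f["eye"]); x,y,z=c[0],-c[1],-c[2]
    if fish:
        n=np.hypot(x,y);t=np.arctan2(n,z);x,y=x/n*t,y/n*t
    else: x,y=x/z,y/z
    return np.array([K[0,0]*x+K[0,2],K[1,1]*y+K[1,2]])
def save(f,n,s=1):
    im=f["pixels"][:,:,::-1]; cv2.imwrite(f"pics/{n}.png",cv2.resize(im,None,fx=s,fy=s))
E
python3 - <<'E'
from h import *
F={n:r.grab_frame(n) for n in("scene","side","wrist")}
for n,f in F.items():
    save(f,n); print(n,f.keys(),np.round(f["eye"],3),np.round(f["attitude"],3).tolist(),np.round(f["intrinsics"],1).tolist())
things="bed knuckle_mid bore_top leaf_place leaf_grip leaf_bore pin_grip pin_shoulder pin_tip rack spare_mid spare_short tub air_driver".split()
for t in things:
    o=[]
    for n,f in F.items():
        l=r.landmark_of(f,t)[:3]
        o.append((n,[(np.round(x["point"]).tolist(),round(x["conf"],2)) for x in l]))
    print(t,o)
cv2.imwrite("pics/both.png",cv2.resize(np.hstack([F["scene"]["pixels"],F["side"]["pixels"]])[:,:,::-1],(800,300)))
o=r.get_obs();print(o)
E
```

```text
pics
scene dict_keys(['pixels', 'intrinsics', 'eye', 'attitude', 'shot']) [ 0.961 -0.469  0.92 ] [0.622, 0.239, 0.678] [[431.0, 0.0, 288.5], [0.0, 431.0, 213.0], [0.0, 0.0, 1.0]]
side dict_keys(['pixels', 'intrinsics', 'eye', 'attitude', 'shot']) [0.21  0.632 0.898] [0.25, -0.933, -2.493] [[413.4, 0.0, 283.3], [0.0, 413.4, 209.3], [0.0, 0.0, 1.0]]
wrist dict_keys(['pixels', 'intrinsics', 'eye', 'attitude', 'shot']) [0.675 0.074 0.372] [-0.297, 0.001, -0.0] [[325.2, 0.0, 278.8], [0.0, 325.2, 207.6], [0.0, 0.0, 1.0]]
bed [('scene', [([284.0, 241.0], 0.93), ([290.0, 246.0], 0.31), ([165.0, 290.0], 0.3)]), ('side', [([288.0, 196.0], 0.74)]), ('wrist', [([199.0, 234.0], 0.88)])]
knuckle_mid [('scene', [([266.0, 232.0], 0.84)]), ('side', [([308.0, 191.0], 0.79)]), ('wrist', [([148.0, 261.0], 0.83)])]
bore_top [('scene', [([282.0, 212.0], 0.83), ([363.0, 150.0], 0.65)]), ('side', [([302.0, 198.0], 0.63), ([288.0, 195.0], 0.19)]), ('wrist', [([120.0, 226.0], 0.7)])]
leaf_place [('scene', [([289.0, 243.0], 0.82)]), ('side', [([281.0, 194.0], 0.82)]), ('wrist', [([203.0, 241.0], 0.83)])]
leaf_
[... 1455 characters left out ...]
 2.25, 'joints': array([-0.10808766,  0.477011  ,  0.02241034,  1.55537812, -0.01148874,
        1.10931606, -0.08310417]), 'qvel': array([ 0.00092276, -0.00072677,  0.00056269,  0.00320664, -0.00043533,
       -0.0011766 ,  0.00143861]), 'tau': array([-4.74367807e-04, -5.96315575e+01,  1.60633374e+00, -2.81538802e+01,
        1.25120510e-02,  1.66159443e-03,  2.85264697e-06]), 'tcp_pos': array([ 6.75022909e-01, -1.06901929e-05,  2.31309985e-01]), 'orientation': array([2.22147942e+00, 2.22138710e+00, 1.79228306e-05]), 'contact_force': array([ 0.00831842, -0.41870641,  0.41751342]), 'moment': array([0.04731563, 0.01226375, 0.01272133]), 'gripper_force': 0.0, 'grip_width': 0.08535358893863781}
```

View both.

View pics/scene.png

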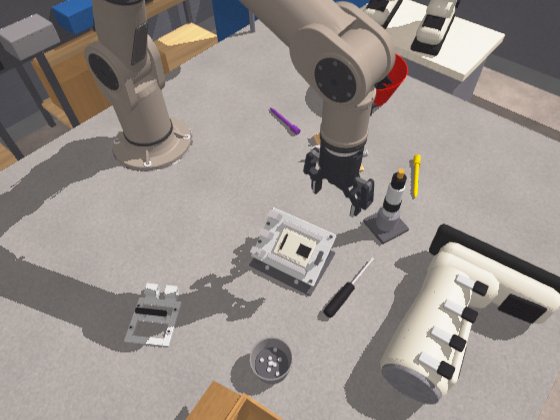

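View pics/side.png

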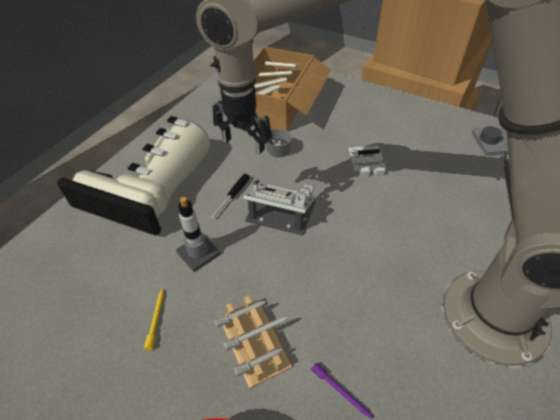

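Run:
```python
from h import *
S=r.grab_frame("scene");D=r.grab_frame("side");W=r.grab_frame("wrist")
def b(f,t): 
    l=r.landmark_of(f,t); return l[0]["point"] if l else None
for t in "bed knuckle_mid bore_top leaf_place leaf_grip leaf_bore tub air_driver".split():
    rs=[];
    for f in(S,D,W):
        p=b(f,t)
        if p is not None: rs.append(ray(f,p,f is W))
    x,e=tri(rs);print(t,np.round(x,4),np.round(e,4)); x,e=tri(rs[:2]);print('   2cam',np.round(x,4),np.round(e,4))
for t,z in(("pin_grip",.042),("pin_shoulder",.042),("pin_tip",.042),("spare_mid",.042),("spare_short",.042),("rack",0)):
    for l in r.landmark_of(D,t): print(t,round(l["conf"],2),np.round(l["point"]),np.round(onz(D,l["point"],z),4))
c=D["pixels"][280:400,190:310]; cv2.imwrite("pics/rack.png",cv2.resize(c[:,:,::-1],(600,600),interpolation=cv2.INTER_CUBIC))
save(W,"w1",1.4)
```

```text
bed [ 0.5852 -0.0489  0.0647] [0.0032 0.0059 0.0063]
   2cam [ 0.5818 -0.0481  0.0667] [0.0032 0.0032]
knuckle_mid [ 0.536  -0.0692  0.0865] [0.0014 0.0026 0.003 ]
   2cam [ 0.5347 -0.0692  0.0882] [0.0012 0.0012]
bore_top [ 0.5315 -0.0266  0.1076] [0.0024 0.0037 0.0027]
   2cam [ 0.5329 -0.0272  0.1062] [0.0027 0.0027]
leaf_place [ 0.5965 -0.0515  0.0657] [0.006  0.005  0.0041]
   2cam [ 0.5957 -0.0488  0.064 ] [0.0049 0.0049]
leaf_grip [ 0.4563 -0.3719  0.0261] [0.002 0.002]
   2cam [ 0.4563 -0.3719  0.0261] [0.002 0.002]
leaf_bore [ 0.4262 -0.3095  0.0095] [0.0033 0.0034 0.0046]
   2cam [ 0.4238 -0.3074  0.0086] [0.0018 0.0018]
tub [ 0.7339 -0.2688 -0.0028] [0.0045 0.0057 0.0046]
   2cam [ 0.7323 -0.2674 -0.0064] [0.0042 0.0042]
air_driver [0.7188 0.1882 0.0028] [0.0001 0.0004 0.0005]
   2cam [0.7186 0.1882 0.0027] [0.0002 0.0002]
pin_grip 0.93 [231. 342.] [0.4936 0.3648 0.042 ]
pin_grip 0.71 [149. 343.] [0.647  0.4512 0.042 ]
pin_grip 0.58 [317. 368.] [0.3056 0.3267 0.042 ]
pin_shoulder 0.8 [151. 336.] [0.6536 0.4358 0.042 ]
pin_shoulder 0.72 [325. 374.] [0.2878 0.3294 0.042 ]
pin_shoulder 0.71 [237. 338.] [0.4867 0.3521 0.042 ]
pin_tip 0.72 [372. 416.] [0.1744 0.3583 0.042 ]
pin_tip 0.62 [161. 290.] [0.7076 0.3387 0.042 ]
pin_tip 0.59 [286. 317.] [0.4171 0.2562 0.042 ]
spare_mid 0.7 [235. 340.] [0.4884 0.3578 0.042 ]
spare_mid 0.58 [222. 319.] [0.5408 0.33   0.042 ]
spare_short 0.65 [243. 368.] [0.4407 0.399  0.042 ]
spare_short 0.57 [282. 194.] [ 0.6069 -0.0698  0.042 ]
rack 0.58 [255. 338.] [0.4642 0.3187 0.    ]
```

View pics/rack.png

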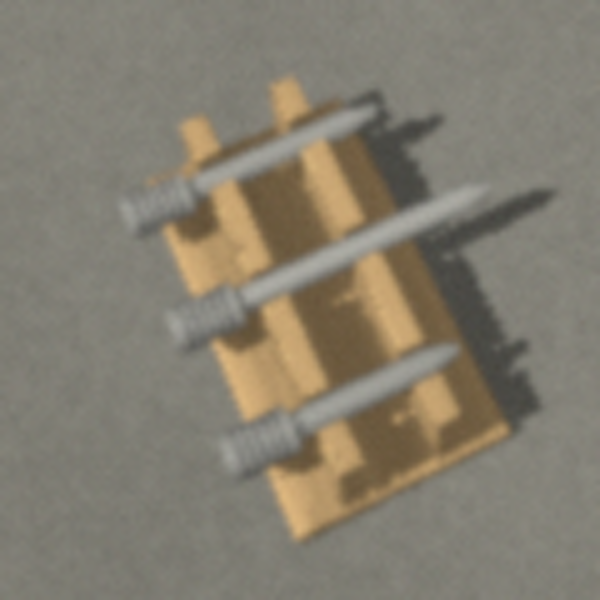

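View pics/w1.png

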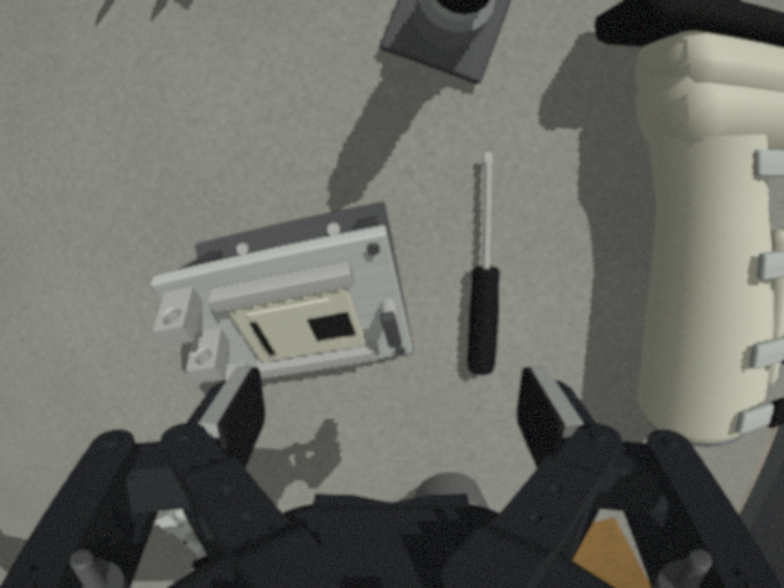

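```bash
cat >> h.py <<'E'
from scipy.optimize import least_squares
BED={"bed":(0,0,0),"knuckle_mid":(0,.055,.024),"bore_top":(.055,.055,.024),"leaf_place":(0,-.007,.012)}
LEAF={"leaf_grip":(0,0,.0365),"leaf_bore":(0,.062,.012)}
T30=R.from_euler("y",-30,degrees=True)   # bed x up
def bedR(yaw): return R.from_euler("z",yaw)*T30
def bedfit(obs,x0=(.585,-.05,.065,1.6),s=1.5):
    # obs: (frame,fish,name,px,conf)
    def res(q): return np.concatenate([(proj(f,q[:3]+bedR(q[3]).apply(BED[n]),fi)-p)/s for f,fi,n,p in obs])
    return least_squares(res,x0,loss="soft_l1")
def leaffit(obs,x0=(.456,-.372,.45)):
    def res(q): return np.concatenate([(proj(f,np.r_[q[:2],0]+R.from_euler("z",q[2]).apply(LEAF[n]),fi)-p)/1.5 for f,fi,n,p in obs])
    return least_squares(res,x0,loss="soft_l1")
def gather(frames,names,th=.5):
    o=[]
    for f,fi in frames:
        for n in names:
            l=r.landmark_of(f,n)
            if l and l[0]["conf"]>th: o.append((f,fi,n,np.array(l[0]["point"])))
    return o
def rep(fit,obs):
    rr=fit.fun.reshape(-1,2)*1.5
    print(np.round(fit.x,4),[(o[2],np.round(e,1).tolist()) for o,e in zip(obs,rr)])
def turn(Rt,P):
    """rows numbers to reach orientation Rt, tcp P from current *measured* pose"""
    o=r.get_obs(); R0=R.from_rotvec(o["orientation"])
    return np.round(R0.inv().apply(P-o["tcp_pos"])/.25,3),np.round((R0.inv()*Rt).as_rotvec()/(np.pi/2),3)
def tool(yawx,tilt=0):
    """tool x at yaw, raised by tilt; z down"""
    x=R.from_euler("z",yawx)*R.from_euler("y",-tilt); m=x.as_matrix()
    return R.from_matrix(np.c_[m[:,0],-m[:,1],-m[:,2]])
E
python3 - <<'E'
from h import *
S=r.grab_frame("scene");D=r.grab_frame("side");W=r.grab_frame("wrist")
fr=[(S,0),(D,0),(W,1)]
o=gather(fr,BED);f=bedfit(o);rep(f,o)
o=gather(fr,LEAF);g=leaffit(o);rep(g,o)
q=g.x
P=np.r_[q[:2],.16]
for t in (tool(q[2]),): print(turn(t,P))
E
```

```text
[ 0.589  -0.0484  0.0622  1.7521] [('bed', [-2.4, 0.2]), ('knuckle_mid', [-3.1, 3.3]), ('bore_top', [113.7, -76.8]), ('leaf_place', [-2.3, 0.5]), ('bed', [1.2, -3.6]), ('knuckle_mid', [-1.2, 0.1]), ('bore_top', [-0.9, -0.2]), ('leaf_place', [-1.6, -0.6]), ('bed', [0.3, -2.9]), ('knuckle_mid', [1.0, 0.0]), ('bore_top', [-0.2, 0.2]), ('leaf_place', [-1.9, -0.1])]
[ 0.4669 -0.3617  0.6557] [('leaf_bore', [0.6, -0.6]), ('leaf_grip', [-3.9, -1.3]), ('leaf_bore', [0.3, -4.6]), ('leaf_grip', [-1.4, 0.2]), ('leaf_bore', [-0.2, 0.3])]
(array([-1.447, -0.833,  0.285]), array([-0.   , -0.   ,  0.583]))
```

apply_moves([
  [-0.2, -0.12, 0, 0, 0, 0.1],
  [-0.4, -0.24, 0, 0, 0, 0.2],
  [-0.6, -0.36, 0, 0, 0, 0.3],
  [-0.8, -0.48, 0, 0, 0, 0.4],
  [-1.0, -0.6, 0, 0, 0, 0.5],
])

```text
clock: 5.58
tcp_pos: [0.524, -0.2515, 0.2316]
orientation: [2.905, 1.195, 0.001]
contact_force: [0.1, -0.4, -0.1]
grip_width: 0.0857
gripper_force: 0.0
```

Run:
```python
from h import *
W=r.grab_frame("wrist"); save(W,"w2",1.4)
o=gather([(W,1),(r.grab_frame("scene"),0)],LEAF,.3);g=leaffit(o,(.467,-.362,.6));rep(g,o)
q=g.x; print(r.get_obs()["tcp_pos"])
for z in (.0365-.017,.12): print(turn(tool(q[2]),np.r_[q[:2],z]))
```

```text
[ 0.4614 -0.3659  0.523 ] [('leaf_grip', [-0.6, 0.6]), ('leaf_bore', [0.1, 0.0]), ('leaf_grip', [1.3, 1.8])]
[ 0.52580698 -0.24878991  0.23134892]
(array([-0.514,  0.148,  0.847]), array([-0.   , -0.001,  0.169]))
(array([-0.514,  0.148,  0.445]), array([-0.   , -0.001,  0.169]))
```

View pics/w2.png

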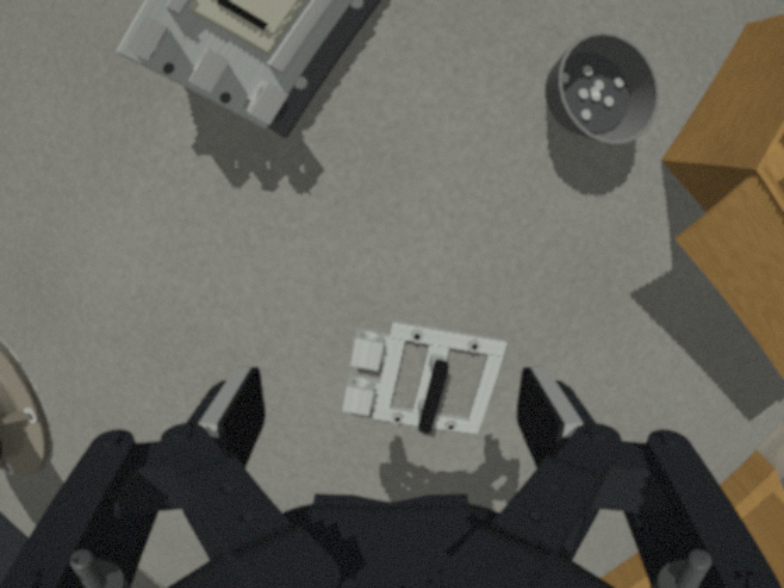

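apply_moves([
  [-0.17, 0.05, 0.1, 0, 0, 0.06],
  [-0.34, 0.1, 0.25, 0, 0, 0.12],
  [-0.51, 0.15, 0.4, 0, 0, 0.17],
  [-0.51, 0.15, 0.45, 0, 0, 0.17],
  [-0.51, 0.15, 0.45, 0, 0, 0.17],
], claw=0.7)

```text
clock: 6.5
tcp_pos: [0.4623, -0.3647, 0.1178]
orientation: [-3.033, -0.809, 0.001]
contact_force: [-0.1, 1.1, 0.7]
grip_width: 0.0598
gripper_force: 0.0
```

Run:
```python
from h import *
W=r.grab_frame("wrist"); save(W,"w3",1.4)
o=gather([(W,1)],LEAF,.3);g=leaffit(o,(.467,-.362,.5));rep(g,o)
q=g.x; ob=r.get_obs();print(ob["tcp_pos"],proj(W,ob["tcp_pos"],1)*1.4)
m=r.outline_of(W,"leaf_grip"); print([(x["conf"],x["rect"]) for x in m])
# handle by dark pixels within leaf outline
for z in (.0365-.017,): print(turn(tool(q[2]),np.r_[q[:2],z]))
```

```text
[ 0.463  -0.3647  0.589 ] [('leaf_grip', [-0.2, 0.0]), ('leaf_bore', [0.3, -0.0])]
[ 0.46352126 -0.36537167  0.11980478] [391.38516174 375.83746173]
[(0.77, [178.4, 140.3, 172.1, 123.2])]
(array([ 0.   , -0.004,  0.402]), array([ 0.001, -0.001, -0.043]))
```

View pics/w3.png

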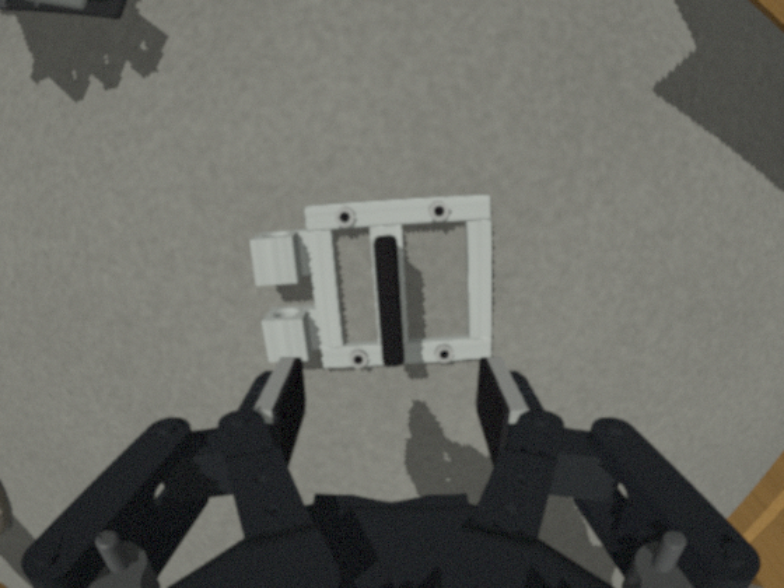

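apply_moves([
  [0, 0, 0.2, 0, 0, -0.04],
  [0, 0, 0.4, 0, 0, -0.04],
  [0, 0, 0.4, 0, 0, -0.04],
])

```text
clock: 7.08
tcp_pos: [0.46, -0.3643, 0.0165]
orientation: [-3.004, -0.901, 0.005]
contact_force: [-0.2, 0.6, 0.3]
grip_width: 0.0598
gripper_force: 0.0
```

apply_moves([
  [0, 0, 0, 0, 0, 0],
  [0, 0, 0, 0, 0, 0],
  [0, 0, 0, 0, 0, 0],
  [0, 0, 0, 0, 0, 0],
], claw=0, newtons=60)

```text
clock: 7.58
tcp_pos: [0.4624, -0.367, 0.0209]
orientation: [3.008, 0.9, 0.003]
contact_force: [-1.3, 1.3, 7.8]
grip_width: 0.011
gripper_force: 59.6
```

apply_moves([
  [0, 0, -0.1, 0, 0, 0],
  [0, 0, -0.3, 0, 0, 0],
  [0, 0, -0.5, 0, 0, 0],
  [0, 0, -0.75, 0, 0, 0],
  [0, 0, -0.75, 0, 0, 0],
])

```text
clock: 8.2
tcp_pos: [0.4638, -0.3689, 0.2122]
orientation: [3.002, 0.897, 0.012]
contact_force: [0.3, -0.7, -3.8]
grip_width: 0.0105
gripper_force: 59.2
```

Run:
```python
from h import *
ob=r.get_obs();print(ob["tcp_pos"],ob["grip_width"],ob["gripper_force"],ob["contact_force"])
R0=R.from_rotvec(ob["orientation"]);print(np.round(R0.as_matrix(),3))
fr=[(r.grab_frame("scene"),0),(r.grab_frame("side"),0)]
o=gather(fr,BED);f=bedfit(o,(.589,-.048,.062,1.75));rep(f,o)
W=r.grab_frame("wrist"); save(W,"w4",1.4)
```

```text
[ 0.46380232 -0.36891368  0.21219624] 0.010493986123865207 59.215993881225586 [ 0.26275405 -0.65496377 -3.82084537]
[[ 0.836  0.549  0.01 ]
 [ 0.549 -0.836 -0.006]
 [ 0.005  0.01  -1.   ]]
[ 0.5859 -0.0482  0.0592  1.7559] [('bed', [0.3, 2.7]), ('bore_top', [-1.0, -1.7]), ('leaf_place', [-1.7, -0.4]), ('bed', [-0.4, 3.5]), ('knuckle_mid', [-0.9, 1.2]), ('bore_top', [-0.2, -1.8]), ('leaf_place', [-0.6, -0.9])]
```

View pics/w4.png

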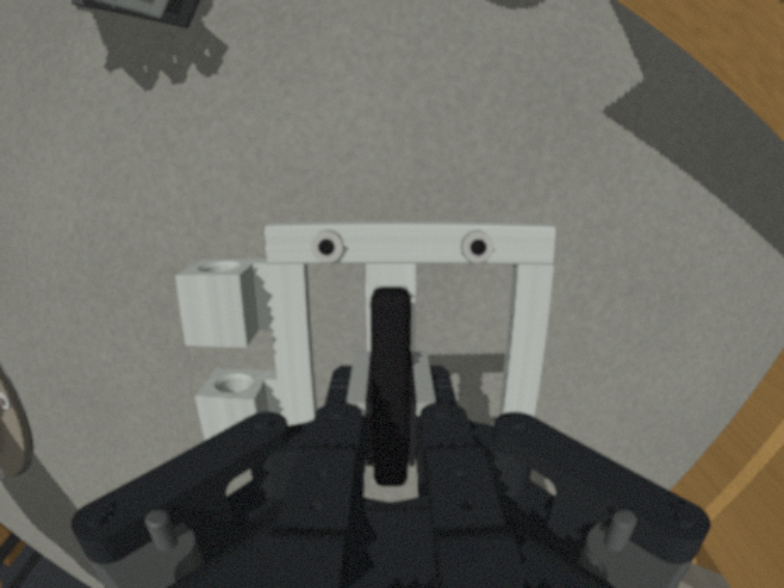

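```bash
cat >> h.py <<'E'
def leafinhand(W):
    ob=r.get_obs();R0=R.from_rotvec(ob["orientation"]);o=gather([(W,1)],LEAF,.3)
    def res(q): return np.concatenate([proj(f,ob["tcp_pos"]+R0.apply(np.r_[q[:2],-.017]+R.from_euler("z",q[2]).apply(np.array(LEAF[n])-(0,0,.0365))*(1,-1,-1)),1)-p for f,fi,n,p in o])
    s=least_squares(res,(0,0,0));print("leaf in tool",np.round(s.x,4),"cost",s.cost);return s.x
def over(B,h,dx=0,dy=0):
    Rb=bedR(B[3]); return tool(B[3],np.pi/6), B[:3]+Rb.apply((dx,-.007+dy,.012+.0365-.017+h))
E
python3 - <<'E'
from h import *
W=r.grab_frame("wrist");leafinhand(W)
B=np.array([.587,-.048,.061,1.754])
t,P=over(B,.13,-.06); print(P,turn(t,P))
E
```

```text
leaf in tool [ 0.001   0.0026 -0.0001] cost 5.734403984499862e-17
[ 0.61806032 -0.17721535  0.1708631 ] (array([ 0.94 , -0.289,  0.141]), array([ 0.195,  0.294, -0.729]))
```

apply_moves([
  [0.1, -0.03, -0.05, 0.026, 0.04, -0.1],
  [0.25, -0.08, -0.05, 0.052, 0.08, -0.2],
  [0.4, -0.12, -0.05, 0.08, 0.12, -0.3],
  [0.55, -0.17, 0, 0.107, 0.16, -0.4],
  [0.7, -0.22, 0.05, 0.134, 0.2, -0.5],
])

```text
clock: 9.52
tcp_pos: [0.5782, -0.2245, 0.1938]
orientation: [-2.188, -1.807, -0.339]
contact_force: [0.8, -0.2, -4.2]
grip_width: 0.0107
gripper_force: 59.2
```

Run:
```python
from h import *
B=np.array([.587,-.048,.061,1.754])
t,P=over(B,.13,-.06); print(P,turn(t,P))
```

```text
[ 0.61806032 -0.17721535  0.1708631 ] (array([0.171, 0.129, 0.154]), array([ 0.06 ,  0.093, -0.226]))
```

apply_moves([
  [0.08, 0.06, 0.07, 0.03, 0.046, -0.113],
  [0.17, 0.13, 0.15, 0.06, 0.093, -0.226],
  [0.17, 0.13, 0.15, 0.06, 0.093, -0.226],
  [0.17, 0.13, 0.15, 0.06, 0.093, -0.226],
])

```text
clock: 10.02
tcp_pos: [0.6174, -0.1793, 0.171]
orientation: [-1.736, -2.072, -0.46]
contact_force: [-0.6, -0.1, -3.8]
grip_width: 0.0109
gripper_force: 59.4
```

Run:
```python
from h import *
W=r.grab_frame("wrist");save(W,"w5",1.4);leafinhand(W)
S=(r.grab_frame("scene"),0);D=(r.grab_frame("side"),0)
for fr in ([(W,1)],[(W,1),S,D]):
    o=gather(fr,BED,.4);f=bedfit(o,(.587,-.048,.061,1.755));rep(f,o)
ob=r.get_obs();print(ob["tcp_pos"],ob["clock"]);B=f.x
t,P=over(B,.03,0); print(P,turn(t,P))
for b in BED: print(b,proj(W,B[:3]+bedR(B[3]).apply(BED[b]),1)*1.4)
```

```text
leaf in tool [ 0.0615 -0.0027  0.8158] cost 959.8838371634754
[ 0.5886 -0.0454  0.0578  1.7559] [('bed', [-0.9, -0.1]), ('knuckle_mid', [1.1, 0.4]), ('bore_top', [-0.2, -0.8]), ('leaf_place', [0.1, 0.4])]
[ 0.5889 -0.0468  0.0608  1.7621] [('bed', [-0.9, -0.3]), ('knuckle_mid', [0.4, 0.6]), ('bore_top', [-1.3, -1.2]), ('leaf_place', [0.2, 0.2]), ('bed', [1.2, 3.4]), ('knuckle_mid', [-1.1, 0.7]), ('bore_top', [0.7, 0.2]), ('leaf_place', [-1.8, -0.3]), ('bed', [-1.7, -0.5]), ('knuckle_mid', [-1.5, -0.6]), ('bore_top', [-1.6, 2.2])]
[ 0.61758071 -0.17809833  0.17155182] 11.075
[ 0.60157581 -0.07566564  0.11405858] (array([0.244, 0.01 , 0.406]), array([ 0.003,  0.   , -0.008]))
bed [383.12791622 171.68384609]
knuckle_mid [294.26275491 176.11224632]
bore_top [291.82931653  88.97824601]
leaf_place [393.91761108 172.23756428]
```

View pics/w5.png

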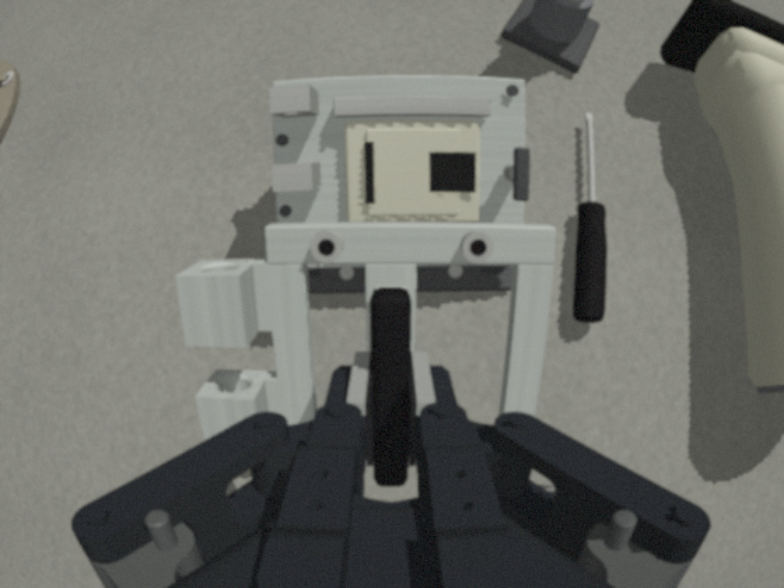

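apply_moves([
  [0.12, 0.01, 0.1, 0.003, 0, -0.005],
  [0.24, 0.01, 0.25, 0.003, 0, -0.005],
  [0.24, 0.01, 0.39, 0.003, 0, -0.005],
  [0.24, 0.01, 0.39, 0.003, 0, -0.005],
  [0.24, 0.01, 0.39, 0.003, 0, -0.005],
])

```text
clock: 11.7
tcp_pos: [0.6029, -0.0804, 0.1179]
orientation: [-1.726, -2.08, -0.459]
contact_force: [-0.1, -0.6, -3.4]
grip_width: 0.0109
gripper_force: 59.4
```

Run:
```python
from h import *
W=r.grab_frame("wrist")
S=(r.grab_frame("scene"),0);D=(r.grab_frame("side"),0)
for fr in ([(W,1)],[(W,1),S,D]):
    o=gather(fr,BED,.4);f=bedfit(o,(.587,-.048,.061,1.755));rep(f,o)
ob=r.get_obs();print(ob["tcp_pos"],ob["contact_force"])
B=np.array([.5889,-.0465,.060,1.760])
Rb=bedR(B[3]);R0=R.from_rotvec(ob["orientation"])
print("tcp in bed",Rb.inv().apply(ob["tcp_pos"]-B[:3]), (Rb.inv()*R0).as_matrix().round(3).tolist())
for f in(W,): print([ (n,l["conf"],l["point"]) for n in LEAF for l in r.landmark_of(f,n)])
im=W["pixels"][:,:,::-1][20:320,80:480]; cv2.imwrite("pics/w6.png",cv2.resize(im,None,fx=2,fy=2,interpolation=cv2.INTER_CUBIC))
```

```text
[ 0.591  -0.0468  0.0635  1.7757] [('bed', [-0.3, 1.4]), ('knuckle_mid', [4.1, -0.7]), ('bore_top', [-1.4, -0.4])]
[ 0.5905 -0.0472  0.063   1.7585] [('bed', [-1.3, 2.1]), ('knuckle_mid', [3.1, -1.6]), ('bore_top', [-1.0, -1.0]), ('bed', [2.1, 0.8]), ('knuckle_mid', [-11.9, 20.8]), ('bore_top', [-33.4, 62.0]), ('leaf_place', [-0.1, -1.9]), ('bed', [-1.4, -2.1]), ('knuckle_mid', [-1.2, 0.6]), ('bore_top', [0.7, 0.9]), ('leaf_place', [-2.8, -1.9])]
[ 0.60207119 -0.07857433  0.11704812] [-0.09321277  0.73932428 -4.3453455 ]
tcp in bed [-0.00090273 -0.0069037   0.06639469] [[1.0, -0.002, -0.001], [-0.002, -1.0, 0.001], [-0.001, -0.001, -1.0]]
[('leaf_grip', 0.57, [279.5, 281.7])]
```

View pics/w6.png

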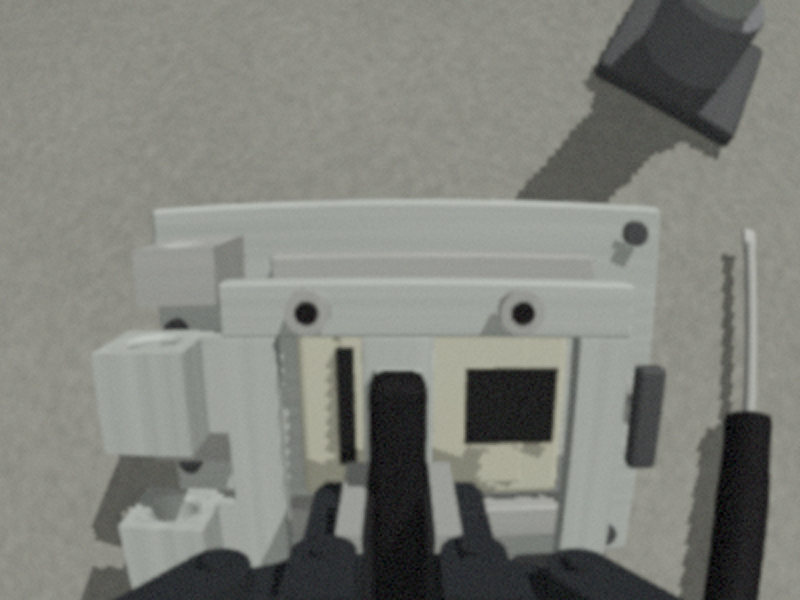

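Run:
```python
from h import *
W=r.grab_frame("wrist")
ob=r.get_obs();R0=R.from_rotvec(ob["orientation"]);tp=ob["tcp_pos"]
im=W["pixels"][:,:,::-1].copy()
big=cv2.resize(im,None,fx=4,fy=4,interpolation=cv2.INTER_CUBIC)
def poly(pts,c):
    q=np.array([proj(W,p,1) for p in pts]); print(q.round(1).tolist())
    cv2.polylines(big,[np.int32((q+.5)*4)],True,c,1)
rect=lambda x0,x1,y0,y1,z:[(x0,y0,z),(x1,y0,z),(x1,y1,z),(x0,y1,z)]
B=np.array([.5889,-.0465,.060,1.760]);Rb=bedR(B[3])
for xs in((.039,.055),): poly([B[:3]+Rb.apply(p) for p in rect(*xs,.043,.067,.036)],(0,0,255))
poly([B[:3]+Rb.apply(p) for p in rect(-.065,.065,-.095,.075,0)],(0,0,255))
L=lambda p:tp+R0.apply(np.array([0,0,-.017])+(np.array(p)-(0,0,.0365))*(1,-1,-1))
poly([L(p) for p in rect(.0105,.0365,.050,.074,.024)],(0,255,0))
poly([L(p) for p in rect(-.0365,-.0105,.050,.074,.024)],(0,255,0))
poly([L(p) for p in rect(-.035,.035,-.006,.006,.043)],(0,255,0))
cv2.imwrite("pics/w7.png",big[400:1000,440:1240])
```

```text
[[188.5, 174.4], [186.8, 145.8], [146.8, 147.7], [149.0, 175.4]]
[[390.3, 296.4], [409.6, 127.0], [155.6, 127.0], [174.5, 297.3]]
[[174.7, 248.9], [169.0, 196.7], [123.0, 197.1], [130.5, 247.3]]
[[186.6, 326.7], [179.9, 286.4], [137.4, 283.8], [146.4, 323.3]]
[[291.0, 351.3], [294.1, 212.8], [262.9, 212.8], [266.0, 351.3]]
```

View pics/w7.png

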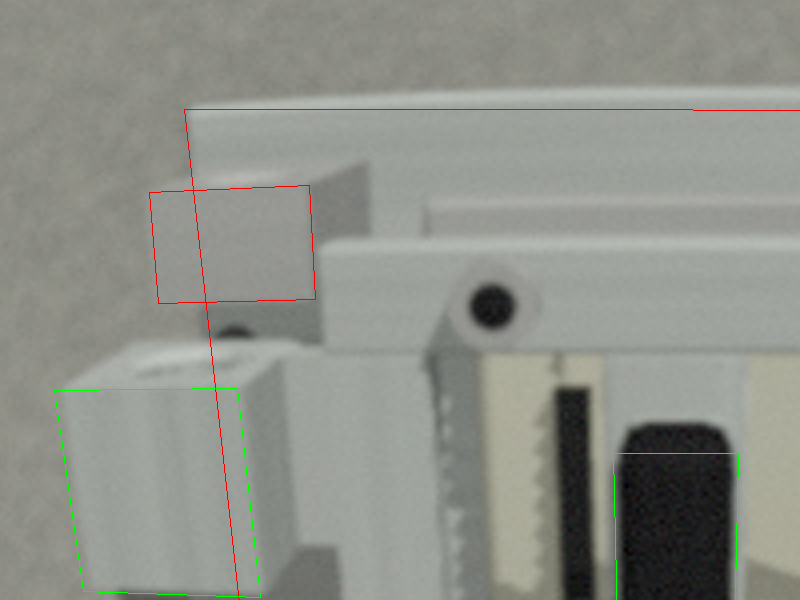

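apply_moves([
  [0.004, 0, 0.04, 0, 0, 0],
  [0.004, 0, 0.08, 0, 0, 0],
  [0.004, 0, 0.12, 0, 0, 0],
  [0.004, 0, 0.125, 0, 0, 0],
  [0.004, 0, 0.125, 0, 0, 0],
])

```text
clock: 13.42
tcp_pos: [0.5989, -0.063, 0.0917]
orientation: [-1.723, -2.08, -0.459]
contact_force: [-4.0, -3.6, 9.2]
grip_width: 0.0107
gripper_force: 61.1
```

Run:
```python
from h import *
ob=r.get_obs();B=np.array([.5889,-.0465,.060,1.760]);Rb=bedR(B[3])
print("tcp in bed",Rb.inv().apply(ob["tcp_pos"]-B[:3]),Rb.inv().apply(ob["contact_force"]))
```

```text
tcp in bed [ 0.00017957 -0.00674794  0.03647496] [2.18283293 4.55863933 9.32762509]
```

apply_moves([
  [0, 0, 0.006, 0, 0, 0],
  [0, 0, 0.006, 0, 0, 0],
])

```text
clock: 13.68
tcp_pos: [0.5989, -0.063, 0.0916]
orientation: [-1.723, -2.08, -0.46]
contact_force: [-6.3, -6.6, 16.7]
grip_width: 0.0108
gripper_force: 62.2
```

Run:
```python
from h import *
ob=r.get_obs();B=np.array([.5889,-.0465,.060,1.760]);Rb=bedR(B[3])
print("tcp in bed",Rb.inv().apply(ob["tcp_pos"]-B[:3]),Rb.inv().apply(ob["contact_force"]),Rb.inv().apply(ob["moment"]),(Rb.inv()*R.from_rotvec(ob["orientation"])).as_matrix().round(3).tolist())
W=r.grab_frame("wrist");S=(r.grab_frame("scene"),0);D=(r.grab_frame("side"),0)
o=gather([(W,1),S,D],BED,.4);f=bedfit(o,(.589,-.047,.062,1.76));rep(f,o)
for n in LEAF:
  for g,fi in ((W,1),S,D):
    l=r.landmark_of(g,n)
    if l:
      R0=R.from_rotvec(ob["orientation"]);P=ob["tcp_pos"]+R0.apply(np.array([0,0,-.017])+(np.array(LEAF[n])-(0,0,.0365))*(1,-1,-1))
      print(n,fi,l[0]["conf"],l[0]["point"],proj(g,P,fi))
```

```text
tcp in bed [ 0.00018269 -0.00675689  0.03641869] [ 3.76844431  7.41872319 17.06948536] [ 1.55356735 -0.36113542  0.06757483] [[1.0, -0.002, -0.001], [-0.002, -1.0, 0.0], [-0.001, -0.0, -1.0]]
[ 0.5902 -0.0485  0.0618  1.7328] [('bed', [0.0, 0.5]), ('knuckle_mid', [3.0, -2.3]), ('bore_top', [-0.7, 0.5]), ('bed', [4.4, 1.8]), ('bore_top', [-1.1, -1.5]), ('leaf_place', [-2.7, -1.0]), ('bed', [0.0, 0.0]), ('knuckle_mid', [0.2, 1.5]), ('bore_top', [0.5, -2.4]), ('leaf_place', [51.5, -151.5])]
leaf_grip 1 0.73 [281.3, 283.6] [278.50558302 283.24996197]
leaf_grip 0 0.8 [286.0, 243.4] [285.09313479 243.31678891]
leaf_grip 0 0.97 [287.5, 180.8] [284.51371469 178.3388499 ]
leaf_bore 1 0.93 [163.8, 257.2] [162.45290028 256.96715213]
leaf_bore 0 0.55 [348.6, 123.2] [265.0286022  233.65734469]
leaf_bore 0 0.72 [305.9, 194.0] [304.92766662 191.8310965 ]
```

apply_moves([
  [0, 0, -0.009, 0, 0, 0],
  [0, 0, -0.009, 0, 0, 0],
])

```text
clock: 14.98
tcp_pos: [0.5991, -0.0631, 0.0916]
orientation: [-1.723, -2.08, -0.459]
contact_force: [-2.6, -4.5, 5.5]
grip_width: 0.0105
gripper_force: 60.8
```

apply_moves([
  [0, 0, 0, 0, 0, 0],
  [0, 0, 0, 0, 0, 0],
  [0, 0, 0, 0, 0, 0],
], claw=0.5)

```text
clock: 15.35
tcp_pos: [0.599, -0.0623, 0.0909]
orientation: [-1.722, -2.08, -0.459]
contact_force: [1.3, -0.4, -0.4]
grip_width: 0.043
gripper_force: 0.0
```

apply_moves([
  [0, 0, -0.1, 0, 0, 0],
  [0, 0, -0.25, 0, 0, 0],
  [0, 0, -0.4, 0, 0, 0],
  [0, 0, -0.4, 0, 0, 0],
])

```text
clock: 15.85
tcp_pos: [0.6103, -0.1142, 0.1802]
orientation: [-1.728, -2.083, -0.462]
contact_force: [0.8, -0.1, -1.0]
grip_width: 0.0428
gripper_force: 0.0
```

```bash
cat >> h.py <<'E'
ALL=dict(BED); 
def leafonbed(obs,B):
    """fit leaf pose in bed: dx,dy,dz,yaw given bed B"""
    Rb=bedR(B[3])
    def res(q): return np.concatenate([proj(f,B[:3]+Rb.apply(np.array([0,-.007,.012])+q[:3]+R.from_euler("z",q[3]).apply(LEAF[n])),fi)-p for f,fi,n,p in obs])
    return least_squares(res,np.zeros(4),loss="soft_l1")
E
python3 - <<'E'
from h import *
ob=r.get_obs();print(ob["tcp_pos"],ob["contact_force"])
W=r.grab_frame("wrist");S=(r.grab_frame("scene"),0);D=(r.grab_frame("side"),0)
fr=[(W,1),S,D]
o=gather(fr,BED,.4);f=bedfit(o,(.589,-.047,.062,1.76));rep(f,o)
o=gather(fr,LEAF,.4)
B=np.array([.5889,-.0465,.060,1.760])
for b in(B,f.x):
  g=leafonbed(o,b);rep(g,o)
np.save("w8.npy",W["pixels"])
E
```

```text
[ 0.61033538 -0.11418881  0.18022925] [ 0.7520266  -0.11512683 -1.0024829 ]
[ 0.5902 -0.0477  0.0612  1.7542] [('bed', [0.1, 0.9]), ('knuckle_mid', [2.9, -0.6]), ('bore_top', [-2.5, -0.4]), ('leaf_place', [-2.1, 0.0]), ('bed', [-1.1, -0.1]), ('knuckle_mid', [-2.7, 1.5]), ('bore_top', [3.4, 2.8]), ('leaf_place', [1.3, -2.2]), ('bed', [0.7, 0.5]), ('knuckle_mid', [-2.0, 2.1]), ('bore_top', [-1.1, -1.9]), ('leaf_place', [-2.9, -1.9])]
[-0.0012 -0.0008  0.0023  0.0021] [('leaf_grip', [0.8, -0.4]), ('leaf_bore', [-2.6, -0.1]), ('leaf_grip', [0.2, 5.7]), ('leaf_bore', [-0.1, 0.5]), ('leaf_grip', [-2.0, -0.5]), ('leaf_bore', [0.7, 0.6])]
[-0.0005  0.0002  0.0006  0.0081] [('leaf_grip', [0.7, -0.4]), ('leaf_bore', [-2.5, -0.1]), ('leaf_grip', [0.2, 5.6]), ('leaf_bore', [-0.0, 0.5]), ('leaf_grip', [-2.0, -0.6]), ('leaf_bore', [0.6, 0.6])]
```

Run:
```python
from h import *
print(turn(tool(.957),np.array([.49,.355,.25])))
ob=r.get_obs();R0=R.from_rotvec(ob["orientation"])
print(R0.inv().apply(np.array([.5,.08,.29])-ob["tcp_pos"])/.25)
```

```text
(array([ 1.81 , -0.118,  0.71 ]), array([-0.134, -0.314,  0.498]))
[ 0.9471796  -0.28393496  0.02848756]
```

apply_moves([
  [0.19, -0.06, -0.05, -0.02, -0.05, 0.08],
  [0.38, -0.12, -0.05, -0.05, -0.11, 0.18],
  [0.57, -0.18, -0.03, -0.07, -0.17, 0.27],
  [0.76, -0.23, 0, -0.1, -0.23, 0.37],
  [0.95, -0.28, 0.03, -0.12, -0.29, 0.46],
], claw=0.55)

```text
clock: 17.52
tcp_pos: [0.5082, 0.0668, 0.284]
orientation: [-2.602, -1.602, -0.084]
contact_force: [0.7, 1.1, 0.2]
grip_width: 0.0468
gripper_force: 0.0
```

Run:
```python
from h import *
print(turn(tool(.957),np.array([.485,.345,.20])))
```

```text
(array([ 0.916, -0.567,  0.446]), array([-0.032, -0.056,  0.093]))
```

apply_moves([
  [0.18, -0.11, 0.06, -0.01, -0.02, 0.03],
  [0.37, -0.23, 0.15, -0.02, -0.04, 0.06],
  [0.55, -0.34, 0.25, -0.032, -0.056, 0.093],
  [0.73, -0.45, 0.35, -0.032, -0.056, 0.093],
  [0.91, -0.56, 0.44, -0.032, -0.056, 0.093],
])

```text
clock: 18.15
tcp_pos: [0.4851, 0.3435, 0.2003]
orientation: [-2.784, -1.452, -0.001]
contact_force: [1.3, 0.1, 0.2]
grip_width: 0.0468
gripper_force: 0.0
```

apply_moves([
  [0, 0, 0, 0, 0, 0],
  [0, 0, 0, 0, 0, 0],
])

```text
clock: 18.4
tcp_pos: [0.4856, 0.3412, 0.2007]
orientation: [-2.784, -1.452, 0.001]
contact_force: [0.0, -0.3, 0.0]
grip_width: 0.0468
gripper_force: 0.0
```

```bash
cat >> h.py <<'E'
PIN={"pin_grip":0,"pin_shoulder":-.015,"pin_tip":-.137}
def pins(W,fi=1,z=.042):
    for t in list(PIN)+["spare_mid","spare_short"]:
        for l in r.landmark_of(W,t): print(t,round(l["conf"],2),np.round(l["point"],1),np.round(onz(W,l["point"],z,fi),4))
E
python3 - <<'E'
from h import *
W=r.grab_frame("wrist"); pins(W); print("side");D=r.grab_frame("side");pins(D,0)
ob=r.get_obs();print(ob["tcp_pos"],ob["orientation"])
for m in r.outline_of(W,"pin_grip"): print("outl",m["conf"],np.round(m["rect"]),m["pixels"].sum())
E
```

```text
pin_grip 0.9 [363.7  12.9] [0.6497 0.4365 0.042 ]
pin_grip 0.76 [265.1 165.4] [0.4891 0.3673 0.042 ]
pin_grip 0.76 [168.9 280.2] [0.3286 0.3268 0.042 ]
pin_grip 0.68 [271.9 290.2] [0.4168 0.2543 0.042 ]
pin_shoulder 0.91 [376.7  18.4] [0.6577 0.4257 0.042 ]
pin_shoulder 0.65 [269.1 181.3] [0.4833 0.3527 0.042 ]
pin_shoulder 0.61 [156.8 285.3] [0.3112 0.3297 0.042 ]
pin_shoulder 0.43 [267.9 206.5] [0.468 0.333 0.042]
pin_tip 0.96 [272.3 292. ] [0.4158 0.2522 0.042 ]
pin_tip 0.91 [464.   79.6] [0.7074 0.3298 0.042 ]
pin_tip 0.57 [ 95.8 307. ] [0.2115 0.3508 0.042 ]
spare_mid 0.63 [332.8 163.3] [0.5427 0.3327 0.042 ]
spare_short 0.69 [206.3 163.9] [0.4444 0.4011 0.042 ]
side
pin_grip 0.97 [231.4 344.4] [0.4894 0.3688 0.042 ]
pin_grip 0.87 [150.8 342.3] [0.6443 0.4482 0.042 ]
pin_grip 0.74 [319.3 368.4] [0.3023 0.3247 0.042 ]
pin_grip 0.62 [236.2 339. ] [0.4869 0.3537 0.042 ]
pin_grip 0.17 [305.6 191.6] [ 0.5534 -0.1099  0.042 ]
pin_shoulder 0.87 [148.8 337.2] [0.6558 0.4414 0.042 ]
pin_shoulder 0.61 [236.4 341.5] [0.4835 0.3582 0.042 ]
pin_shoulder 0.58 [323.  371.7] [0.2927 0.3271 0.042 ]
pin_tip 0.93 [287.5 321.7] [0.4088 0.2654 0.042 ]
pin_tip 0.72 [165.9 289.7] [0.6988 0.3315 0.042 ]
pin_tip 0.66 [373.1 416.2] [0.1729 0.3573 0.042 ]
pin_tip 0.41 [217.6 320. ] [0.5476 0.3365 0.042 ]
spare_mid 0.87 [223.4 320.3] [0.5358 0.3309 0.042 ]
spare_short 0.87 [241.4 368.8] [0.4425 0.4023 0.042 ]
[0.48557653 0.34156993 0.20091794] [-2.78378259e+00 -1.45177033e+00 -4.24833745e-04]
outl 0.89 [ 92. 270.  92.  38.] 969
outl 0.8 [351.   4. 114.  76.] 1580
outl 0.75 [256. 146.  27. 146.] 2076
outl 0.46 [199. 151.  16. 104.] 1362
```

Run:
```python
from h import *
for z in(.08,.027): print(turn(tool(.985),np.array([.4893,.3675,z])))
```

```text
(array([ 0.093, -0.046,  0.484]), array([-0.001, -0.001, -0.015]))
(array([ 0.092, -0.046,  0.696]), array([-0.001, -0.001, -0.015]))
```

apply_moves([
  [0.05, -0.02, 0.2, 0, 0, -0.015],
  [0.092, -0.046, 0.4, 0, 0, -0.015],
  [0.092, -0.046, 0.48, 0, 0, -0.015],
  [0.092, -0.046, 0.48, 0, 0, -0.015],
])

```text
clock: 19.55
tcp_pos: [0.4887, 0.3664, 0.08]
orientation: [-2.767, -1.485, 0.004]
contact_force: [-0.1, -0.2, 1.1]
grip_width: 0.0474
gripper_force: 0.0
```

Run:
```python
from h import *
W=r.grab_frame("wrist"); pins(W)
print(turn(tool(.985),np.array([.4893,.3675,.027])))
m=[m for m in r.outline_of(W,"pin_grip")]
for x in m[:4]:
    ys,xs=np.nonzero(x["pixels"]); 
    P=np.array([onz(W,(a,b),.042,1)[:2] for a,b in zip(xs[::7],ys[::7])])
    c=P.mean(0);u,s,v=np.linalg.svd(P-c,full_matrices=False); d=v[0]*np.sign(v[0][1]); t=(P-c)@d
    print(x["conf"],np.round(x["rect"]),c.round(4),np.arctan2(d[1],d[0]).round(3),(c+d*t.max()).round(4),(c+d*t.min()).round(4))
```

```text
pin_grip 0.97 [280.  234.9] [0.4908 0.3671 0.042 ]
pin_grip 0.58 [429.3   0. ] [0.6446 0.4394 0.042 ]
pin_grip 0.45 [144.6 359.5] [0.3398 0.3352 0.042 ]
pin_shoulder 0.93 [285.  256.7] [0.4854 0.3534 0.042 ]
pin_shoulder 0.89 [446.2  13.4] [0.6503 0.4276 0.042 ]
pin_tip 0.94 [543.7 107.6] [0.6943 0.3402 0.042 ]
spare_mid 0.89 [380.  233.3] [0.5423 0.3335 0.042 ]
spare_short 0.62 [184.4 231.2] [0.4432 0.401  0.042 ]
(array([-0.003, -0.002,  0.223]), array([-0.   , -0.002, -0.   ]))
0.77 [266. 205.  37. 153.] [0.478  0.3444] 0.967 [0.503  0.3806] [0.4372 0.2852]
0.65 [406.   0. 142. 108.] [0.6639 0.3995] 2.084 [0.6359 0.4493] [0.697  0.3408]
```

apply_moves([
  [0, 0.004, 0.1, 0, 0, 0],
  [0, 0.004, 0.21, 0, 0, 0],
  [0, 0.004, 0.21, 0, 0, 0],
])

```text
clock: 20.27
tcp_pos: [0.4889, 0.3659, 0.0272]
orientation: [-2.767, -1.485, 0.005]
contact_force: [0.1, 0.7, 0.6]
grip_width: 0.0471
gripper_force: 0.0
```

apply_moves([
  [0, 0, 0, 0, 0, 0],
  [0, 0, 0, 0, 0, 0],
  [0, 0, 0, 0, 0, 0],
  [0, 0, 0, 0, 0, 0],
], claw=0, newtons=60)

```text
clock: 20.78
tcp_pos: [0.4909, 0.3676, 0.0296]
orientation: [-2.766, -1.484, -0.004]
contact_force: [0.2, 0.0, 5.7]
grip_width: 0.0169
gripper_force: 58.7
```

apply_moves([
  [0, 0, -0.05, 0, 0, 0],
  [0, 0, -0.25, 0, 0, 0],
  [0, 0, -0.5, 0, 0, 0],
  [0, 0, -0.7, 0, 0, 0],
  [0, 0, -0.7, 0, 0, 0],
])

```text
clock: 21.4
tcp_pos: [0.4919, 0.3683, 0.2086]
orientation: [-2.765, -1.484, -0.014]
contact_force: [0.4, 0.3, -2.5]
grip_width: 0.017
gripper_force: 58.8
```

```bash
cat >> h.py <<'E'
def pininhand(W,z0=-.015):
    """pin in tool: y,z offset of grip axis, pitch, yaw; x offset of grip"""
    ob=r.get_obs();R0=R.from_rotvec(ob["orientation"]);out=[]
    for n in PIN:
        for l in r.landmark_of(W,n)[:3]:
            e,d=ray(W,l["point"],1);e=R0.inv().apply(e-ob["tcp_pos"]);d=R0.inv().apply(d)
            # intersect with tool plane y=0 -> (x,z); and with plane z=z0 -> (x,y)
            print(n,round(l["conf"],2),np.round(l["point"],1),"z-plane xy",np.round((e+d*(z0-e[2])/d[2])[:2]*1e3,1))
E
python3 - <<'E'
from h import *
W=r.grab_frame("wrist"); pininhand(W)
ob=r.get_obs();print(ob["tcp_pos"],ob["contact_force"],ob["moment"],ob["grip_width"])
for n in("side","scene"):
    f=r.grab_frame(n)
    for t in PIN: print(n,t,[(round(l["conf"],2),np.round(l["point"])) for l in r.landmark_of(f,t)[:3]])
R0=R.from_rotvec(ob["orientation"])
print([proj(f,ob["tcp_pos"]+R0.apply((x,0,-.015))) for f in [r.grab_frame("side")] for x in PIN.values()])
print("rack now");pins(r.grab_frame("side"),0)
E
```

```text
pin_grip 0.8 [376.4  41.9] z-plane xy [105.9  40.7]
pin_grip 0.76 [177.6 296.1] z-plane xy [ -9.  -48.1]
pin_grip 0.67 [276.5 226.6] z-plane xy [27.3  0.1]
pin_shoulder 0.93 [278.9 307.2] z-plane xy [-13.9   1.1]
pin_shoulder 0.91 [166.4 298.2] z-plane xy [-10.7 -54.3]
pin_shoulder 0.63 [388.7  50.9] z-plane xy [102.6  46. ]
pin_tip 0.78 [106.7 318.4] z-plane xy [-27.5 -93.4]
pin_tip 0.63 [468.7 108.8] z-plane xy [81.6 85.7]
[0.48902467 0.36560025 0.20165527] [ 0.25226422 -0.18511882 -1.21603329] [ 0.08863836 -0.05803923  0.05651243] 0.016925471719099756
side pin_grip [(0.89, array([152., 340.])), (0.69, array([222., 305.])), (0.57, array([319., 369.]))]
side pin_shoulder [(0.97, array([324., 375.])), (0.93, array([146., 334.])), (0.76, array([231., 302.]))]
side pin_tip [(0.94, array([285., 274.])), (0.6, array([162., 288.])), (0.59, array([373., 417.]))]
scene pin_grip [(0.73, array([293., 132.])), (0.62, array([420., 160.])), (0.54, array([362.,  92.]))]
scene pin_shoulder [(0.77, array([415., 166.])), (0.66, array([358.,  91.])), (0.58, array([291., 127.]))]
scene pin_tip [(0.71, array([313., 100.])), (0.55, array([272., 108.])), (0.54, array([414., 195.]))]
[array([222.73977678, 303.60734133]), array([230.32707712, 300.15743171]), array([288.87142831, 273.53759177])]
rack now
pin_grip 0.95 [220.3 304.8] [0.5637 0.3026 0.042 ]
pin_grip 0.89 [318.5 367.5] [0.3045 0.3238 0.042 ]
pin_grip 0.6 [151.7 341.8] [0.6434 0.4464 0.042 ]
pin_grip 0.33 [304.5 189. ] [ 0.5608 -0.1176  0.042 ]
pin_shoulder 0.84 [229.1 298.9] [0.5544 0.2804 0.042 ]
pin_shoulder 0.77 [151.6 337. ] [0.6507 0.4381 0.042 ]
pin_shoulder 0.61 [324.  377.3] [0.2862 0.3363 0.042 ]
pin_tip 0.74 [286.9 274.9] [0.4679 0.1594 0.042 ]
pin_tip 0.62 [162.3 289.5] [0.7067 0.3352 0.042 ]
spare_mid 0.54 [223.6 318.1] [0.5385 0.3263 0.042 ]
spare_short 0.67 [240.8 369.1] [0.4432 0.4034 0.042 ]
```

```bash
cat >> h.py <<'E'
B0=np.array([.5895,-.047,.0615,1.758])
def pinP(tipx,dy=0,dz=0,B=B0,off=(.001,0,-.0125)):
    """TCP such that pin tip at bed x=tipx on hinge axis"""
    t=tool(B[3],np.pi/6); g=B[:3]+bedR(B[3]).apply((tipx+.137,.055+dy,.024+dz)); return t,g-t.apply(off)
E
python3 - <<'E'
from h import *
t,P=pinP(.085,0,.0); print(P,turn(t,P))
E
```

```text
[0.50091077 0.12516201 0.18195929] (array([-0.781,  0.57 ,  0.084]), array([ 0.128,  0.315, -0.481]))
```

apply_moves([
  [-0.1, 0.07, -0.12, 0.025, 0.06, -0.09],
  [-0.25, 0.18, -0.15, 0.05, 0.12, -0.18],
  [-0.4, 0.29, -0.12, 0.075, 0.18, -0.28],
  [-0.55, 0.4, -0.08, 0.1, 0.24, -0.37],
  [-0.68, 0.5, -0.05, 0.122, 0.3, -0.46],
])

```text
clock: 22.98
tcp_pos: [0.4994, 0.1773, 0.2192]
orientation: [-1.994, -1.981, -0.34]
contact_force: [0.9, 0.6, -1.1]
grip_width: 0.0165
gripper_force: 58.9
```

apply_moves([
  [0, 0, 0, 0, 0, 0],
  [0, 0, 0, 0, 0, 0],
])

```text
clock: 23.22
tcp_pos: [0.4995, 0.1785, 0.219]
orientation: [-2.0, -1.976, -0.336]
contact_force: [-0.7, 0.9, -1.0]
grip_width: 0.0172
gripper_force: 58.9
```

Run:
```python
from h import *
t,P=pinP(.085,0,.0); print(P,r.get_obs()["tcp_pos"],turn(t,P))
```

```text
[0.50091077 0.12516201 0.18195929] [0.49952078 0.17849778 0.21899126] (array([-0.253,  0.014,  0.056]), array([ 0.022,  0.084, -0.123]))
```

apply_moves([
  [-0.06, 0.0, 0.01, 0.011, 0.042, -0.06],
  [-0.12, 0.01, 0.03, 0.022, 0.084, -0.123],
  [-0.2, 0.014, 0.05, 0.022, 0.084, -0.123],
  [-0.25, 0.014, 0.056, 0.022, 0.084, -0.123],
  [-0.25, 0.014, 0.056, 0.022, 0.084, -0.123],
])

```text
clock: 23.85
tcp_pos: [0.5006, 0.126, 0.182]
orientation: [-1.723, -2.08, -0.461]
contact_force: [0.5, 0.4, -1.0]
grip_width: 0.017
gripper_force: 58.9
```

Run:
```python
from h import *
t,P=pinP(.085,0,.0);ob=r.get_obs(); print(ob["tcp_pos"],turn(t,P))
R0=R.from_rotvec(ob["orientation"])
F=[(r.grab_frame("wrist"),1),(r.grab_frame("scene"),0),(r.grab_frame("side"),0)]
o=gather(F,BED,.4);f=bedfit(o,B0);rep(f,o)
for g,fi in F:
  for n,x in PIN.items(): print(fi,n,proj(g,ob["tcp_pos"]+R0.apply((.001+x,0,-.0125)),fi).round(1),[(round(l["conf"],2),np.round(l["point"],1).tolist()) for l in r.landmark_of(g,n)[:3]])
o=gather(F,LEAF,.4); rep(leafonbed(o,B0),o)
```

```text
[0.50063531 0.12595999 0.18198981] (array([-0.003,  0.   , -0.002]), array([-0.,  0.,  0.]))
[ 0.5881 -0.0495  0.0693  1.6494] [('bed', [1.7, -1.0]), ('knuckle_mid', [-1.4, 1.6]), ('bore_top', [3.0, -0.1]), ('leaf_place', [-0.4, -0.0]), ('bed', [2.3, 1.4]), ('knuckle_mid', [0.9, 2.1]), ('bore_top', [0.4, -1.8]), ('leaf_place', [-1.8, -1.9])]
1 pin_grip [278.5 276.4] [(0.94, [433.8, 62.2]), (0.9, [156.7, 90.1]), (0.76, [277.0, 279.4])]
1 pin_shoulder [278.5 303.6] [(0.95, [147.0, 87.2]), (0.79, [439.7, 69.6]), (0.58, [278.8, 305.4])]
1 pin_tip [278.5 441.1] [(0.84, [479.4, 148.5])]
0 pin_grip [305.6 149.5] [(0.54, [293.4, 246.6]), (0.52, [417.9, 161.2]), (0.51, [303.9, 149.1])]
0 pin_shoulder [303.  155.2] [(0.74, [413.5, 166.5]), (0.65, [299.6, 153.7])]
0 pin_tip [281.2 201.2] [(0.68, [280.9, 200.8]), (0.6, [416.0, 197.5])]
0 pin_grip [281.8 218.8] [(0.63, [153.5, 342.2]), (0.55, [298.0, 197.7]), (0.43, [283.2, 221.3])]
0 pin_shoulder [283.6 216.7] [(0.98, [324.6, 376.0])]
0 pin_tip [296.8 201.8] [(0.95, [165.1, 290.2]), (0.67, [374.8, 416.9]), (0.66, [280.1, 151.1])]
[0.0005 0.0021 0.0048 0.0508] [('leaf_grip', [0.7, 0.3]), ('leaf_bore', [-1.7, -0.4]), ('leaf_bore', [-0.6, 0.1])]
```

apply_moves([
  [-0.06, 0, 0, 0, 0, 0],
  [-0.12, 0, 0, 0, 0, 0],
  [-0.15, 0, 0, 0, 0, 0],
  [-0.17, 0, 0, 0, 0, 0],
  [-0.17, 0, 0, 0, 0, 0],
])

```text
clock: 25.98
tcp_pos: [0.5079, 0.0891, 0.1606]
orientation: [-1.723, -2.081, -0.462]
contact_force: [0.2, -2.2, -0.8]
grip_width: 0.0167
gripper_force: 59.1
```

```bash
cat >> h.py <<'E'
def state():
    ob=r.get_obs();Rb=bedR(B0[3]);R0=R.from_rotvec(ob["orientation"])
    tip=Rb.inv().apply(ob["tcp_pos"]+R0.apply((.001-.137,0,-.0125))-B0[:3])
    print("t",ob["clock"],"tip in bed mm",(tip*1e3).round(1),"F bed",Rb.inv().apply(ob["contact_force"]).round(1),"M",Rb.inv().apply(ob["moment"]).round(2),"rot",((Rb*R.from_euler("x",np.pi)).inv()*R0).as_rotvec().round(4),"gw",round(ob["grip_width"],4))
E
python3 -c "
from h import *
state()"
```

```text
t 25.975 tip in bed mm [42.5 54.7 23.9] F bed [-2.3  0.2  0.4] M [ 0.22  0.99 -0.1 ] rot [-0.0001 -0.0001 -0.0006] gw 0.0167
```

apply_moves([
  [-0.02, 0, 0, 0, 0, 0],
  [-0.04, 0, 0, 0, 0, 0],
  [-0.06, 0, 0, 0, 0, 0],
  [-0.06, 0, 0, 0, 0, 0],
])

```text
clock: 26.48
tcp_pos: [0.5105, 0.0762, 0.153]
orientation: [-1.723, -2.081, -0.462]
contact_force: [-0.1, -2.6, -0.8]
grip_width: 0.0168
gripper_force: 59.1
```

```bash
python3 -c "
from h import *
state()"
```

```text
t 26.475 tip in bed mm [27.4 54.7 23.9] F bed [-2.6  0.6  0.6] M [ 0.23  1.15 -0.16] rot [-0.0003 -0.0003 -0.0006] gw 0.0168
```

apply_moves([
  [-0.03, 0, 0, 0, 0, 0],
  [-0.06, 0, 0, 0, 0, 0],
  [-0.09, 0, 0, 0, 0, 0],
  [-0.12, 0, 0, 0, 0, 0],
  [-0.12, 0, 0, 0, 0, 0],
])

```text
clock: 27.1
tcp_pos: [0.5154, 0.05, 0.1378]
orientation: [-1.724, -2.081, -0.462]
contact_force: [-1.6, -3.8, 0.6]
grip_width: 0.0168
gripper_force: 59.2
```

```bash
python3 -c "
from h import *
state()"
```

```text
t 27.1 tip in bed mm [-3.4 54.7 24.1] F bed [-2.7  2.3  2.2] M [ 0.4   1.27 -0.21] rot [-0.0005 -0.0009  0.    ] gw 0.0168
```

apply_moves([
  [-0.03, 0, 0, 0, 0, 0],
  [-0.06, 0, 0, 0, 0, 0],
  [-0.09, 0, 0, 0, 0, 0],
  [-0.12, 0, 0, 0, 0, 0],
  [-0.12, 0, 0, 0, 0, 0],
])

```text
clock: 27.72
tcp_pos: [0.52, 0.0272, 0.1245]
orientation: [-1.719, -2.08, -0.464]
contact_force: [-4.2, 0.8, 12.0]
grip_width: 0.0169
gripper_force: 60.2
```

```bash
python3 -c "
from h import *
state()"
```

```text
t 27.725 tip in bed mm [-30.2  54.2  23.7] F bed [7.4 4.  9.6] M [ 0.91 -0.85 -0.31] rot [ 0.0007  0.0034 -0.0022] gw 0.0169
```

apply_moves([
  [0, -0.003, -0.007, 0, 0, 0],
  [-0.01, -0.003, -0.007, 0, 0, 0],
  [-0.02, -0.003, -0.007, 0, 0, 0],
  [-0.02, -0.003, -0.007, 0, 0, 0],
])

```text
clock: 28.22
tcp_pos: [0.5207, 0.0201, 0.1221]
orientation: [-1.723, -2.081, -0.463]
contact_force: [0.5, -1.7, 0.4]
grip_width: 0.017
gripper_force: 59.2
```

```bash
python3 -c "
from h import *
state()"
```

```text
t 28.225 tip in bed mm [-37.6  55.   25.6] F bed [-1.3 -0.2  1.2] M [-0.07  0.79 -0.01] rot [-0.0007 -0.0003 -0.0009] gw 0.017
```

apply_moves([
  [-0.03, 0, 0, 0, 0, 0],
  [-0.06, 0, 0, 0, 0, 0],
  [-0.08, 0, 0, 0, 0, 0],
  [-0.095, 0, 0, 0, 0, 0],
  [-0.095, 0, 0, 0, 0, 0],
])

```text
clock: 28.85
tcp_pos: [0.5245, -0.0001, 0.1104]
orientation: [-1.723, -2.081, -0.463]
contact_force: [1.3, -0.6, 2.3]
grip_width: 0.0171
gripper_force: 59.4
```

```bash
python3 -c "
from h import *
state()"
```

```text
t 28.85 tip in bed mm [-61.2  55.   25.8] F bed [ 0.4 -1.1  2.4] M [-0.2   0.57 -0.03] rot [-0.0008 -0.0004 -0.001 ] gw 0.0171
```

Nearly home; push until the shoulder meets the knuckle.

apply_moves([
  [-0.01, 0, 0, 0, 0, 0],
  [-0.02, 0, 0, 0, 0, 0],
  [-0.028, 0, 0, 0, 0, 0],
  [-0.028, 0, 0, 0, 0, 0],
])

```text
clock: 29.35
tcp_pos: [0.5252, -0.0035, 0.1083]
orientation: [-1.718, -2.081, -0.464]
contact_force: [-1.3, 2.8, 11.1]
grip_width: 0.0168
gripper_force: 59.9
```

```bash
python3 -c "
from h import *
state()"
```

```text
t 29.35 tip in bed mm [-65.2  54.7  25.2] F bed [8.1 0.8 8.1] M [ 0.17 -1.08 -0.06] rot [ 0.0008  0.0034 -0.003 ] gw 0.0168
```

apply_moves([
  [0, 0, -0.005, 0, 0, 0],
  [-0.008, 0, -0.005, 0, 0, 0],
  [-0.012, 0, -0.005, 0, 0, 0],
  [-0.012, 0, -0.005, 0, 0, 0],
])

```text
clock: 29.85
tcp_pos: [0.525, -0.0037, 0.1085]
orientation: [-1.713, -2.079, -0.466]
contact_force: [-3.1, 8.4, 14.1]
grip_width: 0.017
gripper_force: 59.8
```

```bash
python3 -c "
from h import *
state()
F=[(r.grab_frame('scene'),0),(r.grab_frame('side'),0)]
for g,fi in F:
  for n in list(PIN)+['bore_top']: print(n,[(round(l['conf'],2),np.round(l['point'],1).tolist()) for l in r.landmark_of(g,n)[:3]],proj(g,B0[:3]+bedR(B0[3]).apply((.055,.055,.0255))).round(1))
"
```

```text
t 29.85 tip in bed mm [-65.4  54.7  25. ] F bed [14.7  1.4  7.8] M [ 0.12 -2.53 -0.17] rot [ 0.0029  0.0074 -0.0046] gw 0.017
pin_grip [(0.75, [291.6, 128.1]), (0.69, [419.3, 160.4]), (0.48, [284.4, 244.8])] [275.5 212.8]
pin_shoulder [(0.68, [415.6, 162.0]), (0.43, [292.7, 127.6])] [275.5 212.8]
pin_tip [(0.5, [416.1, 194.5]), (0.5, [270.0, 106.9])] [275.5 212.8]
bore_top [(0.7, [362.2, 152.5]), (0.6, [276.5, 212.5])] [275.5 212.8]
pin_grip [(0.88, [152.5, 340.3]), (0.66, [279.2, 154.4]), (0.65, [298.4, 200.8])] [299.8 197.8]
pin_shoulder [(0.73, [148.5, 336.2]), (0.59, [300.3, 197.5]), (0.57, [322.2, 376.0])] [299.8 197.8]
pin_tip [(0.88, [372.0, 416.5]), (0.81, [163.7, 289.6])] [299.8 197.8]
bore_top [(0.93, [300.8, 200.7])] [299.8 197.8]
```

apply_moves([
  [0.018, 0, 0.005, 0, 0, 0],
  [0.018, 0, 0.005, 0, 0, 0],
])

```text
clock: 30.6
tcp_pos: [0.525, -0.0035, 0.1084]
orientation: [-1.72, -2.082, -0.463]
contact_force: [0.1, -0.6, 7.4]
grip_width: 0.0169
gripper_force: 59.7
```

apply_moves([
  [0, 0, 0, 0, 0, 0],
  [0, 0, 0, 0, 0, 0],
  [0, 0, 0, 0, 0, 0],
], claw=0.4)

```text
clock: 30.98
tcp_pos: [0.5246, -0.0042, 0.1073]
orientation: [-1.721, -2.081, -0.461]
contact_force: [-0.1, -0.3, 0.3]
grip_width: 0.0342
gripper_force: 0.0
```

```bash
python3 -c "
from h import *
state();W=r.grab_frame('wrist');pininhand(W,-.0125)
np.save('w9.npy',W['pixels'])
"
```

```text
t 30.975 tip in bed mm [-66.2  55.7  25.1] F bed [-0.1  0.2  0.4] M [0.01 0.51 0.  ] rot [ 0.0008  0.0005 -0.001 ] gw 0.0342
pin_grip 0.88 [277.1 275.8] z-plane xy [ 1.3 -0.7]
pin_shoulder 0.73 [279.2 305.6] z-plane xy [-15.1   0.2]
pin_tip 0.9 [481.5  35.8] z-plane xy [114.6  91.3]
```

apply_moves([
  [0.026, 0, 0, 0, 0, 0],
  [0.026, 0, 0, 0, 0, 0],
])

```text
clock: 31.42
tcp_pos: [0.5239, 0.0022, 0.1114]
orientation: [-1.72, -2.082, -0.463]
contact_force: [-0.3, 0.4, 0.4]
grip_width: 0.0342
gripper_force: 0.0
```

apply_moves([
  [0, 0, 0, 0, 0, 0],
  [0, 0, 0, 0, 0, 0],
  [0, 0, 0, 0, 0, 0],
], claw=0, newtons=40)

```text
clock: 31.8
tcp_pos: [0.5241, 0.0015, 0.1112]
orientation: [-1.721, -2.081, -0.463]
contact_force: [0.5, 0.2, 2.1]
grip_width: 0.0172
gripper_force: 39.0
```

```bash
python3 -c "
from h import *
state()"
```

```text
t 31.8 tip in bed mm [-59.3  55.   25.5] F bed [ 1.1 -0.5  1.8] M [-0.05  0.22  0.09] rot [-0.0002  0.0006 -0.0016] gw 0.0172
```

apply_moves([
  [-0.008, 0, 0, 0, 0, 0],
  [-0.015, 0, 0, 0, 0, 0],
  [-0.015, 0, 0, 0, 0, 0],
])

```text
clock: 32.17
tcp_pos: [0.5241, 0.0015, 0.111]
orientation: [-1.715, -2.079, -0.465]
contact_force: [-3.5, 5.4, 13.4]
grip_width: 0.0175
gripper_force: 39.7
```

```bash
python3 -c "
from h import *
state()"
```

```text
t 32.175 tip in bed mm [-59.5  54.7  24.6] F bed [11.8  2.5  8.6] M [ 0.44 -1.92 -0.13] rot [ 0.0019  0.0058 -0.0037] gw 0.0175
```

apply_moves([
  [0.015, 0, 0, 0, 0, 0],
  [0.015, 0, 0, 0, 0, 0],
])

```text
clock: 32.42
tcp_pos: [0.5242, 0.0015, 0.1112]
orientation: [-1.721, -2.081, -0.463]
contact_force: [0.3, 0.1, 3.2]
grip_width: 0.0174
gripper_force: 39.1
```

apply_moves([
  [0, 0, 0, 0, 0, 0],
  [0, 0, 0, 0, 0, 0],
  [0, 0, 0, 0, 0, 0],
], claw=0.5)

```text
clock: 32.8
tcp_pos: [0.5238, 0.0012, 0.1108]
orientation: [-1.722, -2.081, -0.462]
contact_force: [-0.4, -0.6, -0.3]
grip_width: 0.0429
gripper_force: 0.0
```

apply_moves([
  [0, 0, -0.1, 0, 0, 0],
  [0, 0, -0.25, 0, 0, 0],
  [0, 0, -0.45, 0, 0, 0],
  [0, 0, -0.5, 0, 0, 0],
  [0, 0, -0.5, 0, 0, 0],
])

```text
clock: 33.42
tcp_pos: [0.5358, -0.0603, 0.2193]
orientation: [-1.723, -2.081, -0.463]
contact_force: [0.2, -0.1, -0.6]
grip_width: 0.0426
gripper_force: 0.0
```

```bash
python3 -c "
from h import *
state()
W=r.grab_frame('wrist');F=[(W,1),(r.grab_frame('side'),0),(r.grab_frame('scene'),0)]
B=B0.copy();B[2]+=.0015
for g,fi in F:
  for n,x in (('pin_grip',.070),('pin_shoulder',.055),('pin_tip',-.067),('bore_top',.055),('leaf_grip',0),('leaf_bore',0)):
    q=(0,-.007,.0485) if n=='leaf_grip' else (x,.055,.024)
    print(fi,n,proj(g,B[:3]+bedR(B[3]).apply(q),fi).round(1),[(round(l['conf'],2),np.round(l['point'],1).tolist()) for l in r.landmark_of(g,n)[:3]])
pins(F[1][0],0)
"
```

```text
t 33.425 tip in bed mm [-59.8  55.1 150.8] F bed [-0.4 -0.1 -0.5] M [ 0.    0.59 -0.  ] rot [-0.0009 -0.0001 -0.0012] gw 0.0426
1 pin_grip [278.6 208.4] [(0.93, [277.6, 209.1]), (0.8, [184.9, 12.7])]
1 pin_shoulder [278.6 225.6] [(0.89, [404.9, 1.9]), (0.75, [277.5, 226.6]), (0.67, [176.9, 7.3])]
1 pin_tip [278.5 339.1] [(0.98, [127.6, 1.4]), (0.55, [439.4, 51.9])]
1 bore_top [278.6 225.6] [(0.74, [279.8, 230.4])]
1 leaf_grip [351.6 295.7] []
1 leaf_bore [278.6 282.6] [(0.73, [279.8, 286.4])]
0 pin_grip [298.3 199.5] [(0.97, [315.5, 368.6]), (0.71, [151.7, 338.9]), (0.42, [242.0, 369.9])]
0 pin_shoulder [299.7 198. ] [(0.74, [148.0, 333.2]), (0.72, [227.7, 199.3]), (0.7, [325.5, 375.9])]
0 pin_tip [309.8 186.6] [(0.83, [165.0, 290.8]), (0.83, [372.1, 419.0])]
0 bore_top [299.7 198. ] [(0.85, [302.3, 196.2])]
0 leaf_grip [284.1 179.1] [(0.56, [284.2, 176.5])]
0 leaf_bore [304.5 192.6] [(0.84, [303.9, 191.8])]
0 pin_grip [278.4 206.8] [(0.75, [419.7, 159.2]), (0.59, [296.0, 127.5]), (0.48, [280.3, 204.5])]
0 pin_shoulder [275.7 212.5] [(0.65, [364.3, 153.1]), (0.59, [294.4, 128.3]), (0
[... 233 characters left out ...]
5.5, 233.4])]
pin_grip 0.97 [315.5 368.6] [0.3089 0.3288 0.042 ]
pin_grip 0.71 [151.7 338.9] [0.6477 0.4413 0.042 ]
pin_grip 0.42 [242.  369.9] [0.4402 0.4036 0.042 ]
pin_grip 0.39 [299.9 198.9] [ 0.5547 -0.077   0.042 ]
pin_shoulder 0.74 [148.  333.2] [0.6635 0.4351 0.042 ]
pin_shoulder 0.72 [227.7 199.3] [0.7326 0.0211 0.042 ]
pin_shoulder 0.7 [325.5 375.9] [0.2847 0.3323 0.042 ]
pin_shoulder 0.46 [301.2 196.2] [ 0.5563 -0.0879  0.042 ]
pin_tip 0.83 [165.  290.8] [0.6988 0.3349 0.042 ]
pin_tip 0.83 [372.1 419. ] [0.1729 0.3629 0.042 ]
spare_mid 0.76 [219.2 320.2] [0.5442 0.3352 0.042 ]
spare_mid 0.29 [197.4 248.8] [0.7047 0.2003 0.042 ]
spare_short 0.92 [244.7 366. ] [0.4396 0.3942 0.042 ]
```

The pin, the leaf and the spare pins all show where they should be, and the robot is clear of everything.

```bash
python3 -c "
from bench import r
print(r.hand_in())"
```

```text
the job is handed in; nothing more can be done
None
```

I laid the leaf on the bed's rests, slid the longest pin in from the upper end until it met a hard stop with its grip at the top knuckle, let go of both, and handed the job in at about 34 s; no verdict came back.

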